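# Build up the grinding head on its spindle

## Task

Build up the grinding head on the upright spindle of the stud plate, in this order from the bottom: first the aluminium flange whose bolt holes line up with the studs, pushed down over them until it lies flat on the plate, then the reddish brown grinding wheel, then the brass spacer, and last the blue clamp cap, each sitting level and fully down on the one below. Leave the two flanges that do not fit where they lie, and let go of everything.

Things in the scene. Friction and masses are not known exactly. Their poses are not given: they have to be found in the camera images.
- stud_plate: Fixed dark steel plate 112 x 112, 12 thick. Central steel spindle, 16 across, tip 108 above the table (top 10 tapers to 6). Around it three brass studs 10 across, 12 tall above the plate (top 4 tapers to 5), axes 37 from the spindle axis, at 0, 120, 240 degrees from the plate's x axis, counted towards y. Origin: on the spindle axis, centre of underside, at table height; z up, x, y square to the sides. All mm.
- flange_a: Loose square aluminium flange, lying neck up: base 98 x 98, 8 thick; on it a neck 44 x 44, square to the base, top 36 above the underside; 22 bore right through. Three bolt holes, 15 across, through the base, centres 37 from the bore axis, at 0, 120 and 240 degrees from its x axis, counted towards y. Origin: on the bore axis, centre of underside; z up, x, y square to the sides. All mm.
- flange_b: Loose square aluminium flange, lying neck up: base 98 x 98, 8 thick; on it a neck 44 x 44, square to the base, top 36 above the underside; 22 bore right through. Four bolt holes, 15 across, through the base, centres 37 from the bore axis, at 45, 135, 225 and 315 degrees from its x axis, counted towards y. Origin: on the bore axis, centre of underside; z up, x, y square to the sides. All mm.
- flange_c: Loose square aluminium flange, lying neck up: base 98 x 98, 8 thick; on it a neck 44 x 44, square to the base, top 36 above the underside; 22 bore right through. Three bolt holes, 15 across, through the base, centres 37 from the bore axis, at 0, 90 and 180 degrees from its x axis, counted towards y. Origin: on the bore axis, centre of underside; z up, x, y square to the sides. All mm.
- wheel: Loose small grinding wheel, reddish brown plain ring 62 mm across, 22 mm thick, 22 mm bore right through. Lies flat on the table. Origin: centre of the underside; z up along its axis.
- spacer: Loose brass spacer, plain ring 44 mm across, 22 mm tall, 22 mm bore right through. Stands on the table, bore upright. Origin: centre of the underside; z up along its axis.
- cap: Loose blue plastic clamp cap with fine ribs round its side, 43 mm across, 32 mm tall, closed on top; a 22 mm bore, 20 mm deep, opens in its underside. It simply slips over the spindle's tip, no thread. Stands on the table, closed end up. Origin: centre of the underside; z up along its axis.
Mind the look-alikes: they are no part of the job. There is more than one size of the stud_plate; the job needs the middle-sized.

How it is judged:
By the outcome, as a careful person would: the job done as asked, in the order asked, and still so for the second after the job is handed in, with the robot touching nothing.
It also fails if it takes over 112 s, if anything falls off the work surface, if the arm or the gripper's body presses on something with over 40 N, if the wrist force passes 120 N, or if a joint passes its speed limit or range.

## Robot

A 6-joint arm with a two-finger parallel gripper is mounted at the origin on the work surface. World frame = base frame: x ahead of the robot, y to its left, z up, the work surface at z = 0. Lengths are in mm, angles in degrees, forces in N, time in s.
With the tool pointing down it reaches from about 425 to 925 mm from the base axis. Payload 12.5 kg.
Tool frame: the origin (TCP) lies at the very end of the fingers, on their centre line; the grasp point (between the pads) lies 19 mm behind it (bot.grip_depth is the distance from the TCP to the grasp point, in mm); z points along the fingers, y is the direction in which the jaws open and shut (so a half turn about z gives the same grasp; the last joint's range is limited). The gripper opens to 85 mm and grips with 20 to 120 N. Pads are 22 mm wide; open, the fingers measure 114 mm over their backs; the gripper's body (76 mm by 85 mm) begins 54 mm behind the grasp point. The pads swing forward as they close: fully open they stand 13 mm farther back than shut.
Start: joints at [-83.4, 28.126, 89.318, -0, 62.55, -6.05], TCP at [136.903, -609.838, 231.327] pointing down, gripper open.
Joint ranges: [-177.58, 177.58], [-47.91, 125.51], [2.72, 160], [-65.01, 245.01], [3.68, 167.84], [-153.87, 153.87]. Speed limits (degrees/s): [127.2, 127.2, 159.86, 180, 180, 180].

## Interface

Orientations are given as a 3x3 rotation matrix whose columns are the frame's x, y, z axes.
In Python, from bench import bot gives the robot as it stands.
- The arm moves only by the shell command python3 -m crank 'ROWS' [FORCE]. ROWS is a JSON object of lists of equal length, an entry for each row: "fingers": the opening, from 0 (shut) to 1 (fully open); "translation": the shift along the tool's x, y, z in mm, a list of three; "angular": the turn, a rotation vector about the tool's x, y, z in units of 10 degrees (1.0 is 10 degrees), a list of three. In form: {"fingers": [fingers, ...], "translation": [[tx, ty, tz], ...], "angular": [[wx, wy, wz], ...]}. A call has 1 to 8 rows; each row is the pose to reach, as a shift and turn from the pose commanded when the call began, along the tool's axes at that moment; what a row does not reach only later rows make up. A row lasts 1/8 s, in which the tool goes at most 62.5 mm and 10.7 degrees, less where a joint would pass 70% of its speed; a pose out of reach is approached as far as the arm can. A call with a gripper value outside its range is refused whole. The fingers move at their own pace and stop on an object; FORCE is the grip in N (left out, the last holds). Time passes only in rows, so rows that repeat a pose let the fingers close. It gives the time, the measured TCP pose, the force and the opening at its end, in the units of the state.
- bot.read_state(): the state, without advancing time (a new reading comes with each control period).
- bot.grab_frame(name): name is "scene" or "top"; returns (picture, depth): 480x640x3 uint8, blue, green, red; 480x640 float32, mm along the optical axis (not along the pixel's ray), 0 where there is no reading.
- bot.camera_info(name): a dict with "camera_matrix" (3x3 intrinsics, pixels), "distortion" ([k1, k2, p1, p2, k3] as OpenCV has them; the pictures are not rectified), "position" and "attitude" of the camera in the world. Camera axes: x right, y down, z forward; pixel columns grow to the right and rows downward; lengths in mm; the calibration is good to about 2 mm. A picture is of the moment at which its call begins. camera_info takes no time and is no camera call.
- bot.finish_job(): hands the job in, once; it reports no verdict.
Trained networks look in the newest picture that a camera, given by its name, has taken for a name from the list of things; names that differ only in an ending like _2 or _b are one class to them, and where a whole thing is asked for, a point or a joint stands for the part that bears it (a point fixed in the world has none). Each returns a list of dicts, best first, with "confidence" (0 to 1); they miss things now and then, are a little off and sometimes report something else, mostly with a low value. They report only what shows in the picture. A call takes as long as a camera call. They do not tell look-alikes from the thing itself.
- bot.search_frame(camera, target): "point" ([column, row] in pixels, amid what is visible of it).
The state is a dict: "time": time; "q": joint angles; "qd": joint speeds; "tau": joint torques, N m; "ee_pos": TCP position; "tool_rot": TCP orientation; "force": force on the tool from outside, world axes, zero at the start; "moment": the same for the moment, N m; "finger_gap": finger opening in mm.
Only numpy, scipy, OpenCV 4.12 (cv2) and the standard library are available. Lean on these libraries where they do the work, as an engineer would, in place of code of your own. Each camera call takes 0.05 s, during which the arm holds its last target.

## Working session

There is one attempt and no reset: what is moved stays moved. The work goes in short steps, Python scripts to look and compute and a shell command to move; the robot and the scene stay as the last step left them, time stands still between calls to the robot, and variables do not carry over. Pictures are saved under pics/ and viewed, and the job is handed in when it is done.

```bash
ls; mkdir -p pics; python3 - <<'E'
from bench import bot
import cv2,json
for n in("scene","top"):
    p,d=bot.grab_frame(n); cv2.imwrite(f"pics/{n}0.png",p)
    import numpy as np; np.save(f"pics/{n}0.npy",d)
    print(n,bot.camera_info(n))
s=bot.read_state();print(s)
E
```

```text
pics
scene {'camera_matrix': array([[434.53395216,   0.        , 317.54961871],
       [  0.        , 434.53395216, 230.54306206],
       [  0.        ,   0.        ,   1.        ]]), 'distortion': array([-0.00736713,  0.        ,  0.        ,  0.        ,  0.        ]), 'position': array([1045.06439721, -272.56701588,  631.08267838]), 'attitude': array([[ 0.41954613,  0.60785444, -0.67416172],
       [ 0.90770737, -0.28662644,  0.30645164],
       [-0.00695459, -0.74051216, -0.67200697]])}
top {'camera_matrix': array([[519.59964494,   0.        , 323.42930574],
       [  0.        , 519.59964494, 234.71973396],
       [  0.        ,   0.        ,   1.        ]]), 'distortion': array([0.00464304, 0.        , 0.        , 0.        , 0.        ]), 'position': array([ 196.5220159 ,  -20.29512763, 1394.46364948]), 'attitude': array([[ 0.02063425, -0.98380713,  0.17803866],
       [-0.99976671, -0.01916708,  0.00995701],
       [-0.00638329, -0.17820259, -0.98397312]])}
{'time': 0.1, 'q': array([-8.34000073e+01,  2.81611318e+01,  8.93457710e+01,  2.44224054e-03,
        6.25511298e+01, -6.04894926e+00]), 'qd': array([-0.01339376, -0.00654112, -0.13200013,  0.0435555 ,  0.12322116,
       -0.00502966]), 'tau': array([ 2.96653190e-03, -6.19448304e+01, -2.62027127e+01, -9.69440498e-05,
        2.95158439e-03, -7.03356903e-06]), 'ee_pos': array([ 136.88507198, -609.62297855,  230.78661835]), 'tool_rot': array([[ 9.75734380e-01,  2.18957559e-01, -7.88391339e-05],
       [ 2.18957525e-01, -9.75733868e-01,  1.01049387e-03],
       [ 1.44329257e-04, -1.00323603e-03, -9.99999486e-01]]), 'force': array([-0.44046525,  0.51316039,  0.16969913]), 'moment': array([ 0.00183709,  0.00602161, -0.03993905]), 'finger_gap': 85.01406343672402}
```

View pics/scene0.png

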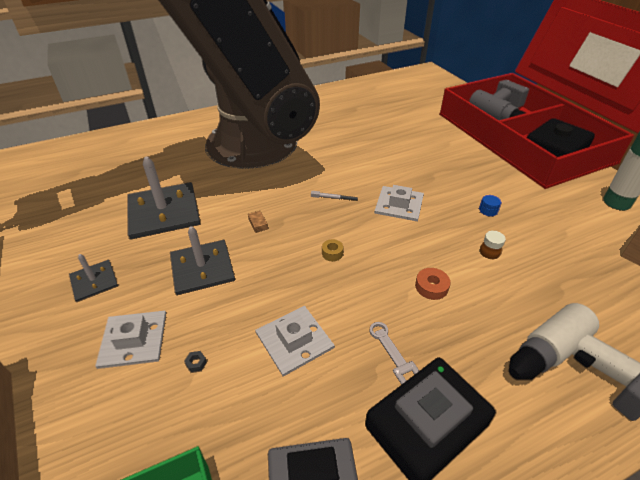

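View pics/top0.png

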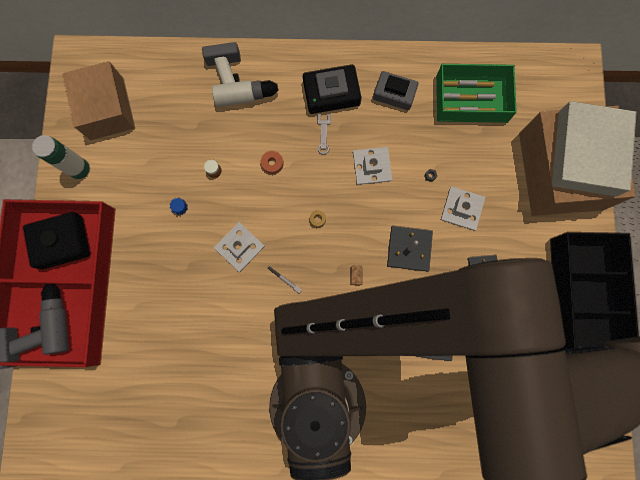

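The scene picture shows three plates: large (163,208), middle (202,265) and small (93,278). In the top picture the middle one is at (410,248). The flanges are at top (239,246), (372,166) and (463,207), the wheel at (271,161), the spacer at (317,219) and the cap at (178,206). Next I'll rectify the flanges and plates to tell them apart.

```bash
cat > h.py <<'E'
import numpy as np,cv2
from bench import bot
def cam(n):
    c=bot.camera_info(n);return c["camera_matrix"],c["distortion"],c["position"],c["attitude"]
def proj(n,P):
    K,D,p,A=cam(n);P=np.atleast_2d(P).astype(float)
    R=A.T
    return cv2.projectPoints(P.reshape(-1,1,3),cv2.Rodrigues(R)[0],-R@p,K,D)[0].reshape(-1,2)
def ray(n,uv,z):
    K,D,p,A=cam(n)
    x=cv2.undistortPoints(np.array(uv,float).reshape(-1,1,2),K,D).reshape(-1,2)
    d=np.c_[x,np.ones(len(x))]@A.T
    return p+d*((z-p[2])/d[:,2])[:,None]
def ortho(n,img,c,half,z,s):
    # orthophoto: x(world) up, y(world) left ; s px/mm
    N=int(2*half*s)
    r,cc=np.mgrid[0:N,0:N]
    X=c[0]+half-r/s; Y=c[1]+half-cc/s
    m=proj(n,np.c_[X.ravel(),Y.ravel(),np.full(N*N,z)]).astype(np.float32).reshape(N,N,2)
    return cv2.remap(img,m,None,cv2.INTER_CUBIC)
def cloud(n,d):
    K,D,p,A=cam(n)
    v,u=np.nonzero(d>0)
    x=cv2.undistortPoints(np.c_[u,v].astype(float).reshape(-1,1,2),K,D).reshape(-1,2)
    z=d[v,u][:,None]
    return np.c_[x*z,z]@A.T+p,u,v
E
python3 - <<'E'
from h import *
t=cv2.imread('pics/top0.png');s=cv2.imread('pics/scene0.png')
names=dict(fl1=(239,246),fl2=(372,166),fl3=(463,207),plate=(410,248),wheel=(271,161),spacer=(317,219),cap=(178,206))
for k,v in names.items(): print(k,ray('top',[v],15)[0].round(0))
for k,v in dict(fl1=(400,203),fl2=(295,340),fl3=(132,338),plate=(202,270),wheel=(433,283),spacer=(333,250),cap=(490,205),big=(163,215),small=(93,280)).items(): print('s',k,ray('scene',[v],12)[0].round(0))
rows=[]
for n,im in(('top',t),('scene',s)):
    rows.append(np.hstack([ortho(n,im,ray('top',[names[k]],15)[0],75,8 if k[0]=='f' else 12,1.3) for k in('fl1','fl2','fl3','plate')]))
cv2.imwrite('pics/o1.png',np.vstack(rows))
E
```

```text
fl1 [411. 220.  15.]
fl2 [ 642. -136.   15.]
fl3 [ 530. -384.   15.]
plate [ 414. -239.   15.]
wheel [651. 143.  15.]
spacer [489.  12.  15.]
cap [518. 392.  15.]
s fl1 [419. 219.  12.]
s fl2 [ 654. -138.   12.]
s fl3 [ 535. -384.   12.]
s plate [ 432. -240.   12.]
s wheel [648. 144.  12.]
s spacer [490.  13.  12.]
s cap [512. 398.  12.]
s big [ 231. -279.   12.]
s small [ 369. -434.   12.]
```

View pics/o1.png

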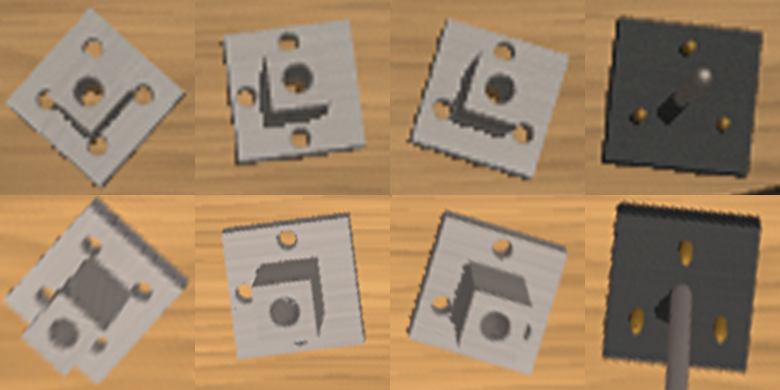

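Left to right in the top row: flange 1 has four corner holes, so it is b. Flange 2 has holes at 0/90/180, so it is c. Flange 3, at top (463,207), has three holes at 120°, so it is a, the one needed. The plate at (410,248) measures about 112 mm square, so it is the middle one. Now for precise poses.

```bash
python3 - <<'E'
from h import *
t=cv2.imread('pics/top0.png');s=cv2.imread('pics/scene0.png')
im={'top':t,'scene':s}
def rect(n,c,z,kind,half=85,S=4):
    o=ortho(n,im[n],c,half,z,S); hsv=cv2.cvtColor(o,cv2.COLOR_BGR2HSV)
    if kind=='al': m=(hsv[...,1]<60)&(hsv[...,2]>110)
    else: m=(hsv[...,2]<80)&(hsv[...,1]<90)
    m=cv2.morphologyEx(m.astype(np.uint8)*255,cv2.MORPH_OPEN,np.ones((7,7)))
    cs=max(cv2.findContours(m,cv2.RETR_EXTERNAL,cv2.CHAIN_APPROX_NONE)[0],key=cv2.contourArea)
    r=cv2.minAreaRect(cs)
    print(n,kind,'centre',c[0]+half-r[0][1]/S,c[1]+half-r[0][0]/S,'size',np.array(r[1])/S,'ang(world ccw)',-r[2])
    return o,m
outs=[]
for nm,c,z,k in(('a',(532,-384),8,'al'),('plate',(420,-240),12,'dk')):
  for n in im:
    o,m=rect(n,c,z,k); outs.append(cv2.resize(np.vstack([o,cv2.cvtColor(m,8)]),None,fx=.28,fy=.28))
cv2.imwrite('pics/o2.png',np.hstack(outs))
for n in im:
    P,u,v=cloud(n,np.load(f'pics/{n}0.npy'))
    for nm,c in dict(a=(532,-384),plate=(425,-240),wheel=(651,143),spacer=(489,12),cap=(515,395)).items():
        q=P[(abs(P[:,0]-c[0])<60)&(abs(P[:,1]-c[1])<60)]
        print(n,nm,'table z',np.percentile(q[:,2],[5,20,50,80,95,99]).round(1))
        for lo,hi in dict(a=[(5,13),(31,40)],plate=[(8,15),(80,115)],wheel=[(17,27)],spacer=[(17,27)],cap=[(27,37)])[nm]:
            w=q[(q[:,2]>lo)&(q[:,2]<hi)]
            if len(w): print('  ',lo,hi,len(w),'mean',w.mean(0).round(1),'bbox mid',((w.max(0)+w.min(0))/2).round(1),np.ptp(w,axis=0).round(0), 'rect',cv2.minAreaRect(w[:,:2].astype(np.float32)))
E
```

```text
top al centre 529.5217132568359 -385.49513244628906 size [99.29210663 99.72009277] ang(world ccw) -16.847198486328125
scene al centre 529.0065994262695 -384.01151275634766 size [98.74668121 99.45372772] ang(world ccw) -16.7437801361084
top dk centre 414.3445587158203 -238.57925415039062 size [112.78588104 112.06014252] ang(world ccw) -5.920620918273926
scene dk centre 419.0771026611328 -238.06326293945312 size [110.32106781 117.58795929] ang(world ccw) -5.913929462432861
top a table z [-2.4  0.9  6.9 12.4 37.  40.1]
   5 13 770 mean [ 528.7 -382.3    8.6] bbox mid [ 531.3 -383.6    9. ] [117. 119.   8.] rect ((531.3189697265625, -383.8603515625), (115.84712982177734, 119.00634765625), 0.6219384670257568)
   31 40 208 mean [ 529.6 -385.    35.9] bbox mid [ 529.8 -385.8   35.5] [53. 53.  9.] rect ((530.1401977539062, -385.3948974609375), (44.95319366455078, 46.29123306274414), 72.19880676269531)
top plate table z [ -0.3   8.2  12.2  15.2  20.6 101.8]
   8 15 1116 mean [ 418.4 -238.3   11.9] bbox mid [ 421.6 -240.1   11.5] [112. 119.   7.] rect ((416.6078186035156, -240.83160400390625),
[... 1867 characters left out ...]
table z [-1.7 -0.7  0.5 17.6 22.2 23.3]
   17 27 639 mean [649.  140.9  21.4] bbox mid [647.3 142.4  21.6] [62. 62.  9.] rect ((647.2567749023438, 142.1710662841797), (60.98139953613281, 61.235069274902344), 15.623144149780273)
scene spacer table z [-1.7 -0.8  0.3  1.7 21.5 23. ]
   17 27 234 mean [490.3  11.5  21.3] bbox mid [488.8  11.9  20.8] [43. 43.  8.] rect ((489.5869140625, 11.690410614013672), (43.93041229248047, 41.72236633300781), 20.533140182495117)
scene cap table z [-1.4 -0.5  0.7  4.6 31.8 33.7]
   27 37 190 mean [518.7 390.3  31.6] bbox mid [516.  391.5  31.3] [42. 42.  8.] rect ((517.8765258789062, 391.6241149902344), (40.85047912597656, 40.5324592590332), 66.29927062988281)
```

View pics/o2.png

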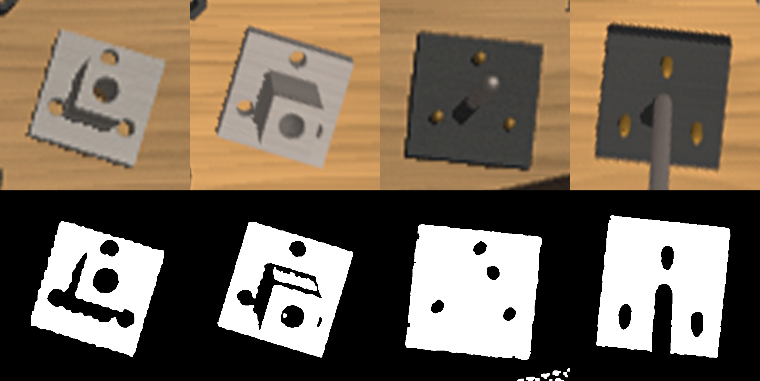

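Flange a is at about (529.3, -384.9) with yaw -16.8°; the two cameras agree within 1.5 mm. The plate is at about (415.5, -238.4) with yaw -5.9°. The other things are measured too. I'll triangulate the spindle and studs better, and write a helper for the offsets.

```bash
cat >> h.py <<'E'
def go(x,y,z,yaw_y=None):
    """tool shift to reach world xyz, and turn wz so tool y axis has world angle yaw_y (mod 180)"""
    s=bot.read_state();R=s['tool_rot'];p=s['ee_pos']
    d=R.T@(np.array([x,y,z])-p)
    w=None
    if yaw_y is not None:
        cur=np.degrees(np.arctan2(R[1,1],R[0,1]))
        w=-(((yaw_y-cur)+90)%180-90)/10
    tilt=R.T@np.array([0,0,-1.]) # down in tool axes; want (0,0,1)
    print('t',round(s['time'],2),'pos',p.round(1),'F',s['force'].round(1),'gap',round(s['finger_gap'],1),'shift',d.round(1),'wz',w,'tilt(deg) rotvec',np.degrees(np.cross([0,0,1],tilt)).round(2))
E
python3 - <<'E'
from h import *
t=cv2.imread('pics/top0.png');s=cv2.imread('pics/scene0.png')
a=cv2.resize(t[215:275,375:445],None,fx=6,fy=6,interpolation=cv2.INTER_CUBIC)
b=cv2.resize(s[222:297,165:240],None,fx=5,fy=5,interpolation=cv2.INTER_CUBIC)
cv2.imwrite('pics/c1.png',np.hstack([a[:360],cv2.resize(b,(360,360))]))
def model(x,y,yaw):
    P=[[x,y,108],[x,y,12]]
    for k in(0,120,240):
        an=np.radians(yaw+k);P.append([x+37*np.cos(an),y+37*np.sin(an),24])
    return np.array(P)
# stud brass blobs centroid vs model mid height
for n,im in(('top',t),('scene',s)):
    hsv=cv2.cvtColor(im,cv2.COLOR_BGR2HSV)
    ps=model(415.5,-238.4,-5.9);ps[2:,2]=18
    for p in proj(n,ps[2:]):
        u,v=p.round().astype(int)
        w=np.zeros(im.shape[:2],np.uint8);w[v-9:v+10,u-6:u+7]=1
        m=(w>0)&(hsv[...,1]>110)&(hsv[...,2]>60)
        yy,xx=np.nonzero(m);print(n,'pred',p.round(1),'seen',xx.mean().round(1),yy.mean().round(1),len(xx),'world',ray(n,[(xx.mean(),yy.mean())],18)[0].round(1))
E
python3 -c "
from h import *
go(529.2,-384.9,110,-106.8)"
```

```text
top pred [411.1 233.9] seen 411.7 227.9 48 world [ 468.9 -243.8   18. ]
top pred [397.2 252.8] seen 397.9 252.7 9 world [ 400.7 -206.4   18. ]
top pred [421.2 255.7] seen 421.5 255.6 11 world [ 394.  -269.4   18. ]
scene pred [202.8 275.5] seen 202.7 275.1 33 world [ 451.3 -242.1   18. ]
scene pred [215.1 251.9] seen 215.0 251.6 29 world [ 399.5 -204.7   18. ]
scene pred [182.5 259.5] seen 182.4 259.2 32 world [ 392.8 -268.2   18. ]
t 0.1 pos [ 136.9 -609.6  230.8] F [-0.4  0.5  0.2] gap 85.0 shift [ 432.  -133.2  121. ] wz 2.944781926902324 tilt(deg) rotvec [-0.06 -0.01  0.  ]
```

View pics/c1.png

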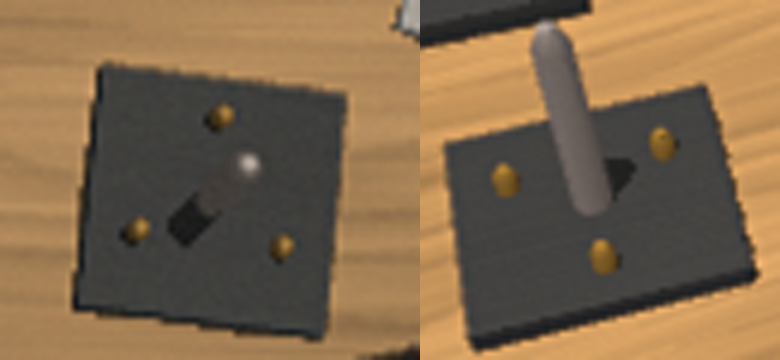

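```bash
python3 -m crank '{"fingers":[1,1,1,1,1,1,1,1],"translation":[[54,-17,0],[108,-33,10],[162,-50,20],[216,-67,40],[270,-83,60],[324,-100,80],[378,-117,100],[432,-133.2,121]],"angular":[[0,0,0.5],[0,0,1.0],[0,0,1.5],[0,0,2.0],[0,0,2.5],[0,0,2.945],[0,0,2.945],[0,0,2.945]]}' 40
python3 -m crank '{"fingers":[1,1],"translation":[[0,0,0],[0,0,0]],"angular":[[0,0,0],[0,0,0]]}'
python3 - <<'E'
from h import *
go(529.2,-384.9,22,-106.8)
p,d=bot.grab_frame('scene');cv2.imwrite('pics/s1.png',p)
E
```

```text
time: 1.1
ee_pos: [530.7, -384.1, 109.4]
tool_rot: [[0.957, -0.289, -0.0], [-0.289, -0.957, 0.0], [-0.0, -0.0, -1.0]]
force: [-0.3, -0.6, -0.1]
finger_gap: 85.4
time: 1.35
ee_pos: [529.0, -385.2, 110.1]
tool_rot: [[0.957, -0.289, -0.001], [-0.289, -0.957, 0.0], [-0.001, -0.0, -1.0]]
force: [0.6, -0.5, -0.1]
finger_gap: 85.7
t 1.35 pos [ 529.  -385.2  110.1] F [ 0.6 -0.5 -0.1] gap 85.7 shift [ 0.2 -0.4 88.1] wz 0.0029878412007320774 tilt(deg) rotvec [-0.    0.04  0.  ]
```

View pics/s1.png

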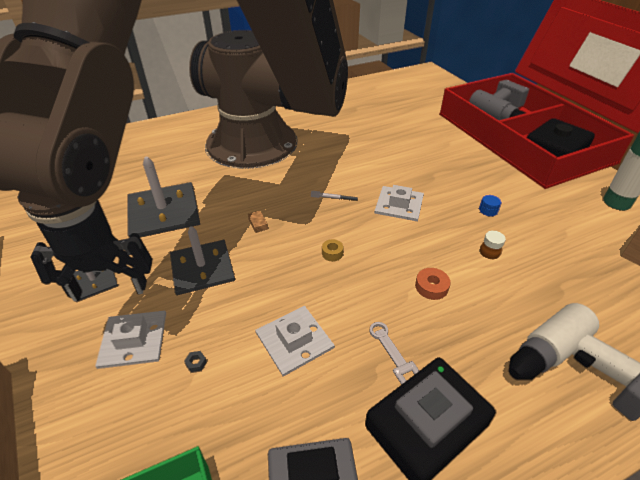

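The gripper is above flange a (scene ~(130,325)) with its jaws aligned. I'll take a high grip on the neck so the palm clears the spindle later.

```bash
python3 -m crank '{"fingers":[1,1,1,0,0,0,0,0],"translation":[[0.2,-0.4,45],[0.2,-0.4,89],[0.2,-0.4,89],[0.2,-0.4,89],[0.2,-0.4,89],[0.2,-0.4,89],[0.2,-0.4,89],[0.2,-0.4,89]],"angular":[[0,0,0],[0,0,0],[0,0,0],[0,0,0],[0,0,0],[0,0,0],[0,0,0],[0,0,0]]}' 60
python3 -m crank '{"fingers":[0,0,0,0],"translation":[[0,0,0],[0,0,0],[0,0,0],[0,0,0]],"angular":[[0,0,0],[0,0,0],[0,0,0],[0,0,0]]}'
python3 -c "
from h import *
go(529.2,-384.9,170,-106.8)"
```

```text
time: 2.4
ee_pos: [530.2, -385.6, 23.6]
tool_rot: [[0.957, -0.289, 0.002], [-0.289, -0.957, -0.002], [0.003, 0.001, -1.0]]
force: [-1.2, 1.6, 8.7]
finger_gap: 42.3
time: 2.9
ee_pos: [530.2, -385.6, 23.6]
tool_rot: [[0.957, -0.289, 0.002], [-0.289, -0.957, -0.002], [0.003, 0.001, -1.0]]
force: [-0.6, 0.7, 9.5]
finger_gap: 42.1
t 2.9 pos [ 530.2 -385.6   23.6] F [-0.6  0.7  9.5] gap 42.1 shift [-7.000e-01 -1.000e-01 -1.464e+02] wz 6.524881049472243e-05 tilt(deg) rotvec [ 0.08 -0.16  0.  ]
```

```bash
python3 -m crank '{"fingers":[0,0,0,0,0,0],"translation":[[0,0,-10],[0,0,-50],[0,0,-100],[0,0,-145],[0,0,-145],[0,0,-145]],"angular":[[0,0,0],[0,0,0],[0,0,0],[0,0,0],[0,0,0],[0,0,0]]}'
python3 - <<'E'
from h import *
go(415,-238.4,170,-95.9)
p,d=bot.grab_frame('scene');cv2.imwrite('pics/s2.png',cv2.resize(p[150:400,0:330],None,fx=2.4,fy=2.4))
E
```

```text
time: 3.65
ee_pos: [529.1, -384.5, 165.9]
tool_rot: [[0.957, -0.289, -0.001], [-0.289, -0.957, 0.0], [-0.001, -0.0, -1.0]]
force: [-0.1, 0.0, -4.6]
finger_gap: 42.3
t 3.65 pos [ 529.1 -384.5  165.9] F [-0.1  0.  -4.6] gap 42.3 shift [-151.5 -106.9   -3.9] wz -1.0894151018866651 tilt(deg) rotvec [-0.02  0.05  0.  ]
```

View pics/s2.png

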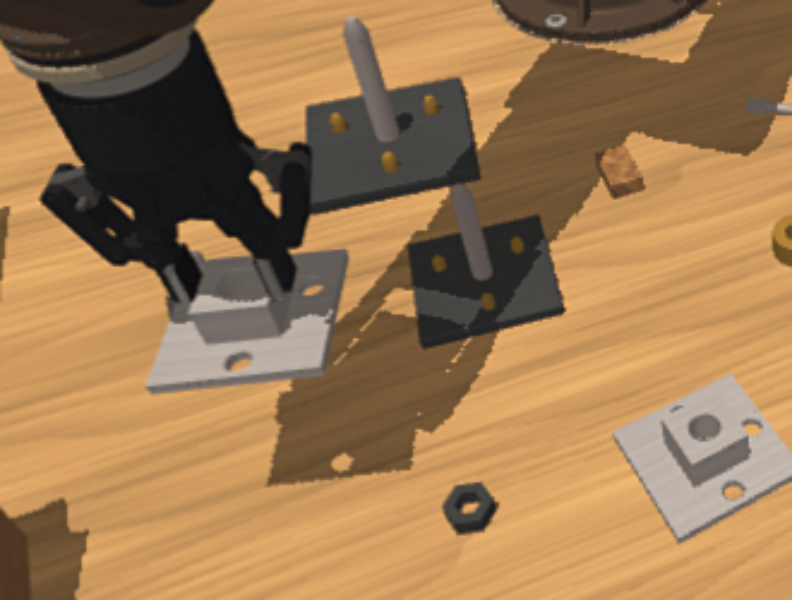

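The flange is held level by the neck tip. I'll move it over the plate.

```bash
python3 -m crank '{"fingers":[0,0,0,0,0,0],"translation":[[-38,-27,-4],[-76,-54,-4],[-114,-80,-4],[-151.5,-107,-4],[-151.5,-107,-4],[-151.5,-107,-4]],"angular":[[0,0,-0.4],[0,0,-0.8],[0,0,-1.09],[0,0,-1.09],[0,0,-1.09],[0,0,-1.09]]}'
python3 - <<'E'
from h import *
go(415,-238.4,170,-95.9)
p,d=bot.grab_frame('scene');cv2.imwrite('pics/s3s.png',p);np.save('pics/s3s.npy',d)
t,dt=bot.grab_frame('top');cv2.imwrite('pics/s3t.png',t)
P,u,v=cloud('scene',d)
q=P[(abs(P[:,0]-415)<80)&(abs(P[:,1]+238)<80)&(P[:,2]>115)&(P[:,2]<185)]
print(np.histogram(q[:,2],bins=14,range=(115,185)))
cv2.imwrite('pics/s3.png',np.hstack([cv2.resize(p[120:320,110:290],None,fx=2.2,fy=2.2),cv2.resize(t[180:300,350:470],(400,440))]))
E
```

```text
time: 4.45
ee_pos: [415.7, -238.9, 169.9]
tool_rot: [[0.995, -0.103, -0.0], [-0.103, -0.995, 0.0], [-0.0, -0.0, -1.0]]
force: [0.1, 1.0, -3.4]
finger_gap: 42.2
t 4.45 pos [ 415.7 -238.9  169.9] F [ 0.1  1.  -3.4] gap 42.2 shift [-0.7 -0.4 -0.1] wz 0.0009866179009392795 tilt(deg) rotvec [-0.01  0.02  0.  ]
(array([   0,    0,    0,    0,    0,    5,  160, 1188,  115,   63,   82,
         94,  132,  372]), array([115., 120., 125., 130., 135., 140., 145., 150., 155., 160., 165.,
       170., 175., 180., 185.]))
```

View pics/s3.png

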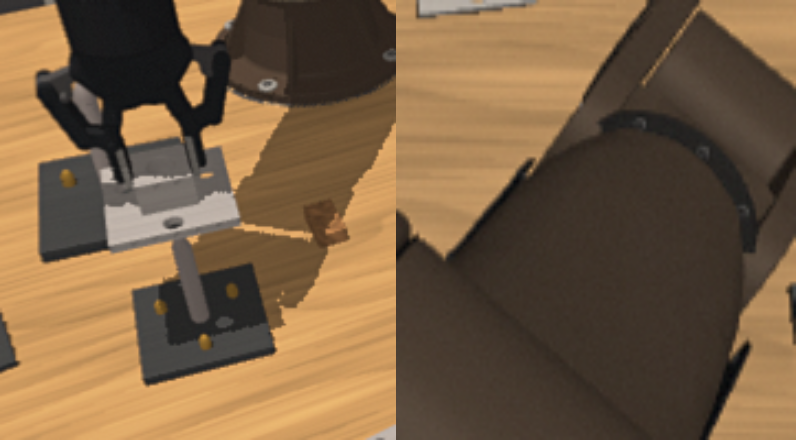

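The flange hangs level above the plate and roughly over the spindle, at scene about (185,215). I'll measure its centre against the plate in the same camera.

```bash
python3 - <<'E'
from h import *
p=cv2.imread('pics/s3s.png');d=np.load('pics/s3s.npy')
P,u,v=cloud('scene',d)
k=(abs(P[:,0]-415)<80)&(abs(P[:,1]+238)<80)&(P[:,2]>148)&(P[:,2]<159)
q=P[k];print('median z',np.median(q[:,2]))
yaw=np.radians(-5.9);ex=np.array([np.cos(yaw),np.sin(yaw)]);ey=np.array([-ex[1],ex[0]])
for th in(-7.5,-6.7,-5.9,-5.1,-4.3):
    a=np.radians(th);X=(q[:,:2]-[415,-238.4])@np.array([[np.cos(a),-np.sin(a)],[np.sin(a),np.cos(a)]])
    print(th,'x',X[:,0].min().round(1),X[:,0].max().round(1),'y',X[:,1].min().round(1),X[:,1].max().round(1))
r=cv2.minAreaRect(q[:,:2].astype(np.float32));print(r)
o=ortho('scene',p,(415,-238.4),65,np.median(q[:,2]),4)
# draw expected square
c=np.array([260,260])
for A in(49,):
    pts=[]
    for sx,sy in((1,1),(1,-1),(-1,-1),(-1,1)):
        w=ex*sx*A+ey*sy*A; pts.append((c[0]-w[1]*4,c[1]-w[0]*4))
    cv2.polylines(o,[np.int32(pts)],True,(0,0,255),1)
cv2.imwrite('pics/o3.png',o)
E
```

```text
median z 153.51380080218254
-7.5 x -52.3 50.2 y -49.1 50.9
-6.7 x -51.6 49.7 y -48.8 50.3
-5.9 x -51.2 49.7 y -48.5 49.8
-5.1 x -51.8 50.0 y -48.8 50.3
-4.3 x -52.4 50.5 y -49.5 51.0
((414.3582458496094, -237.69024658203125), (98.26106262207031, 100.8315200805664), 83.98174285888672)
```

View pics/o3.png

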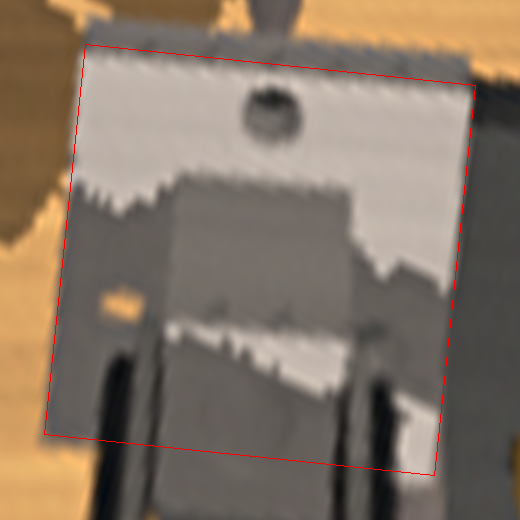

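```bash
python3 - <<'E'
from h import *
p=cv2.imread('pics/scene0.png');S=4
yaw=np.radians(-5.9);ex=np.array([np.cos(yaw),np.sin(yaw)]);ey=np.array([-ex[1],ex[0]])
o=ortho('scene',p,(415,-238.4),70,12,S);c=280
pts=[]
for sx,sy in((1,1),(1,-1),(-1,-1),(-1,1)):
    w=ex*sx*56+ey*sy*56; pts.append((c-w[1]*S,c-w[0]*S))
cv2.polylines(o,[np.int32(pts)],True,(0,0,255),1)
o2=ortho('scene',p,(415,-238.4),70,108,S)
cv2.circle(o2,(c,c),12,(0,0,255),1)
# fitted: stud tops
o3=ortho('scene',p,(415,-238.4),70,24,S)
for k in(0,120,240):
    a=yaw+np.radians(k);cv2.circle(o3,(int(c-37*np.sin(a)*S),int(c-37*np.cos(a)*S)),10,(0,0,255),1)
cv2.imwrite('pics/o4.png',cv2.resize(np.hstack([o,o3[60:500,60:500] if 0 else o3]),None,fx=.71,fy=.71));cv2.imwrite('pics/o5.png',o2[140:420,140:420])
E
```

```text
(no output)
```

View pics/o4.png

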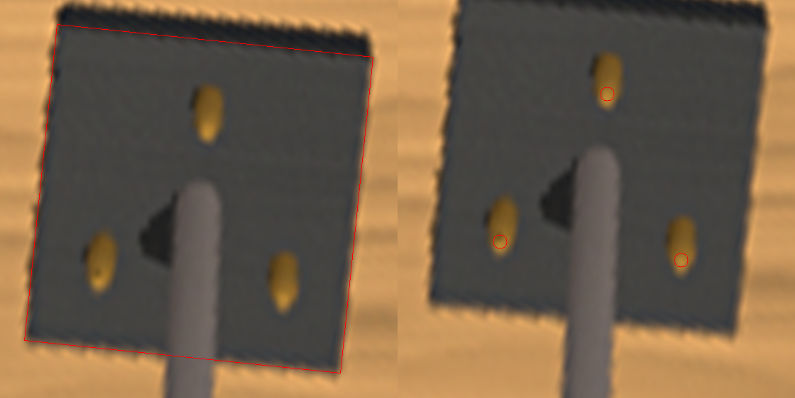

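View pics/o5.png

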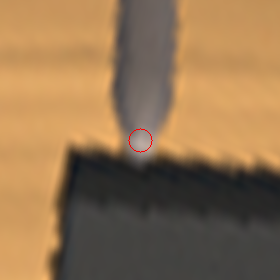

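The drawn square and stud circles match the plate at (415, -238.4) within about 1 mm. The spindle tip reads about 2 mm low in x at z=108, and the held flange shows a similar offset. I'll aim at (415, -238.4) and descend in steps, watching the force.

```bash
python3 -m crank '{"fingers":[0,0,0,0,0,0,0,0],"translation":[[-0.7,-0.4,10],[-0.7,-0.4,25],[-0.7,-0.4,40],[-0.7,-0.4,55],[-0.7,-0.4,70],[-0.7,-0.4,85],[-0.7,-0.4,100],[-0.7,-0.4,106]],"angular":[[0,0,0],[0,0,0],[0,0,0],[0,0,0],[0,0,0],[0,0,0],[0,0,0],[0,0,0]]}'
python3 - <<'E'
from h import *
go(415,-238.4,40,-95.9)
p,d=bot.grab_frame('scene');cv2.imwrite('pics/s4.png',cv2.resize(p[150:320,110:290],None,fx=3,fy=3))
E
```

```text
time: 5.55
ee_pos: [414.5, -238.2, 63.0]
tool_rot: [[0.995, -0.103, -0.001], [-0.103, -0.995, 0.001], [-0.001, -0.001, -1.0]]
force: [-0.2, -1.1, -3.2]
finger_gap: 42.3
t 5.55 pos [ 414.5 -238.2   63. ] F [-0.2 -1.1 -3.2] gap 42.3 shift [ 0.5  0.1 23. ] wz -0.0014672437572784247 tilt(deg) rotvec [-0.05  0.08  0.  ]
```

View pics/s4.png

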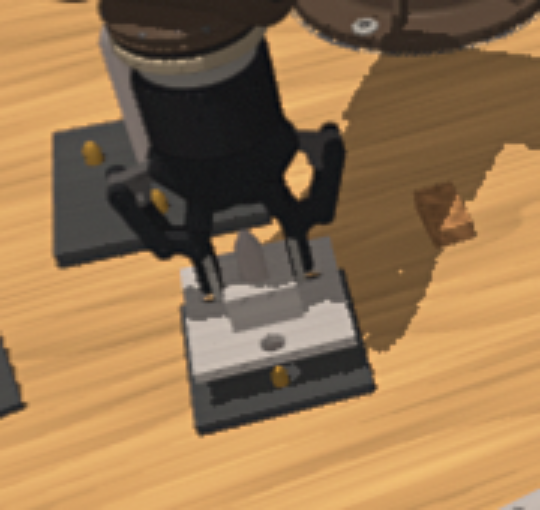

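The spindle tip shows above the neck, so the bore is on. Next I engage the studs.

```bash
python3 -m crank '{"fingers":[0,0,0,0,0,0],"translation":[[0.3,0,8],[0.3,0,14],[0.3,0,19],[0.3,0,24],[0.3,0,24],[0.3,0,24]],"angular":[[0,0,0],[0,0,0],[0,0,0],[0,0,0],[0,0,0],[0,0,0]]}'
python3 - <<'E'
from h import *
go(415,-238.4,38,-95.9)
p,d=bot.grab_frame('scene');cv2.imwrite('pics/s5.png',cv2.resize(p[150:320,110:290],None,fx=3,fy=3))
E
```

```text
time: 6.35
ee_pos: [415.1, -238.3, 40.4]
tool_rot: [[0.995, -0.103, 0.0], [-0.103, -0.995, -0.0], [0.0, 0.0, -1.0]]
force: [-0.6, 0.7, -3.0]
finger_gap: 42.4
t 6.35 pos [ 415.1 -238.3   40.4] F [-0.6  0.7 -3. ] gap 42.4 shift [-0.1  0.1  2.4] wz -1.9293149563281985e-06 tilt(deg) rotvec [ 0.01 -0.01  0.  ]
```

View pics/s5.png

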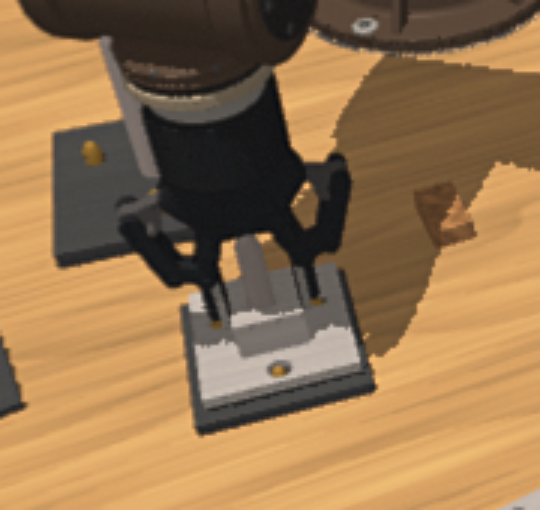

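All three studs are visible in their holes, and there is no contact force. I'll lower a touch more and let go.

```bash
python3 -m crank '{"fingers":[0,0,0.6,0.7,0.8,1,1,1],"translation":[[0,0,1.5],[0,0,1.5],[0,0,1.5],[0,0,1.5],[0,0,1.5],[0,0,-10],[0,0,-50],[0,0,-100]],"angular":[[0,0,0],[0,0,0],[0,0,0],[0,0,0],[0,0,0],[0,0,0],[0,0,0],[0,0,0]]}'
python3 - <<'E'
from h import *
go(415,-238.4,38,-95.9)
p,d=bot.grab_frame('scene');cv2.imwrite('pics/s6.png',cv2.resize(p[150:320,110:290],None,fx=3,fy=3))
P,u,v=cloud('scene',d)
q=P[(abs(P[:,0]-415)<50)&(abs(P[:,1]+238)<50)]
for lo,hi in((14,27),(40,56)):
    w=q[(q[:,2]>lo)&(q[:,2]<hi)]
    print(len(w),w.mean(0).round(1),np.histogram(w[:,2],bins=8))
    A=np.c_[w[:,:2]-w[:,:2].mean(0),np.ones(len(w))]
    from scipy.optimize import least_squares
    f=least_squares(lambda b:A@b-w[:,2],[0,0,20],loss='soft_l1').x
    print('slope deg',np.degrees(f[:2]).round(2),'z',f[2].round(2))
E
```

```text
time: 7.4
ee_pos: [414.7, -238.0, 141.6]
tool_rot: [[0.995, -0.103, -0.001], [-0.103, -0.995, 0.001], [-0.001, -0.001, -1.0]]
force: [-0.0, 0.2, -0.1]
finger_gap: 85.3
t 7.4 pos [ 414.7 -238.   141.6] F [-0.   0.2 -0.1] gap 85.3 shift [  0.4   0.4 103.6] wz -0.00025325503667659175 tilt(deg) rotvec [-0.04  0.07  0.  ]
1306 [ 425.8 -239.1   19.6] (array([ 28,  50, 302, 611, 248,  26,  24,  17]), array([14.02509468, 15.64635796, 17.26762125, 18.88888454, 20.51014783,
       22.13141112, 23.75267441, 25.3739377 , 26.99520099]))
slope deg [-0.2   0.13] z 19.58
373 [ 418.8 -237.3   47.1] (array([ 19,  16,  40, 187,  91,   7,   6,   7]), array([40.10715645, 42.06820668, 44.02925692, 45.99030716, 47.9513574 ,
       49.91240764, 51.87345788, 53.83450812, 55.79555835]))
slope deg [-1.4   0.32] z 47.22
```

View pics/s6.png

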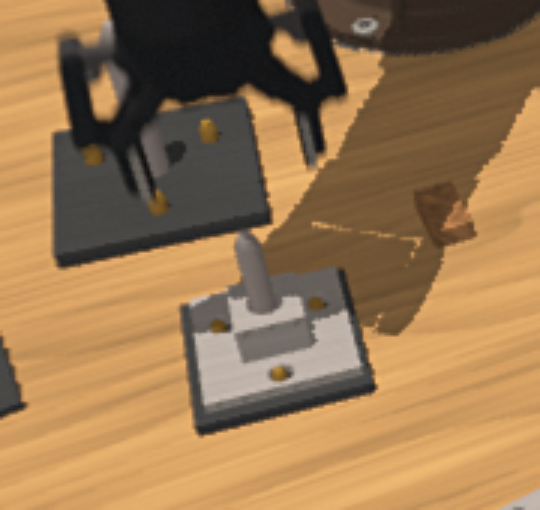

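The flange is seated flat: base top at z=19.6 (20 expected), level, with all studs through. Now the wheel.

```bash
python3 -c "
from h import *
go(648.2,141.3,80,-95.9)"
```

```text
t 7.45 pos [ 416.5 -239.2  147.5] F [ 1.6 -0.7  6.8] gap 85.2 shift [ 191.1 -402.5   67.1] wz 0.0015504885432434889 tilt(deg) rotvec [ 0.21 -0.33  0.  ]
```

```bash
python3 -m crank '{"fingers":[1,1,1,1,1,1,1,1],"translation":[[24,-50,-20],[48,-100,-20],[72,-151,-20],[96,-202,-20],[120,-252,-20],[144,-302,-10],[168,-352,0],[192.5,-402.5,20]],"angular":[[0,0,0],[0,0,0],[0,0,0],[0,0,0],[0,0,0],[0,0,0],[0,0,0],[0,0,0]]}'
python3 -m crank '{"fingers":[1,1,1],"translation":[[0,0,20],[0,0,40],[0,0,40]],"angular":[[0,0,0],[0,0,0],[0,0,0]]}'
python3 - <<'E'
from h import *
go(648.2,141.3,3,-95.9)
p,d=bot.grab_frame('scene');cv2.imwrite('pics/s7.png',cv2.resize(p[150:350,330:530],None,fx=2.5,fy=2.5))
E
```

```text
time: 8.45
ee_pos: [649.1, 144.1, 121.5]
tool_rot: [[0.995, -0.103, 0.002], [-0.103, -0.995, 0.0], [0.002, -0.0, -1.0]]
force: [0.5, 0.1, -0.1]
finger_gap: 85.2
time: 8.82
ee_pos: [647.1, 141.7, 79.2]
tool_rot: [[0.995, -0.103, -0.003], [-0.103, -0.995, -0.0], [-0.002, 0.001, -1.0]]
force: [-0.3, -0.7, -0.1]
finger_gap: 85.5
t 8.82 pos [647.1 141.7  79.2] F [-0.3 -0.7 -0.1] gap 85.5 shift [ 1.3  0.2 76.2] wz -0.0034271754145294153 tilt(deg) rotvec [ 0.04  0.14 -0.  ]
```

View pics/s7.png

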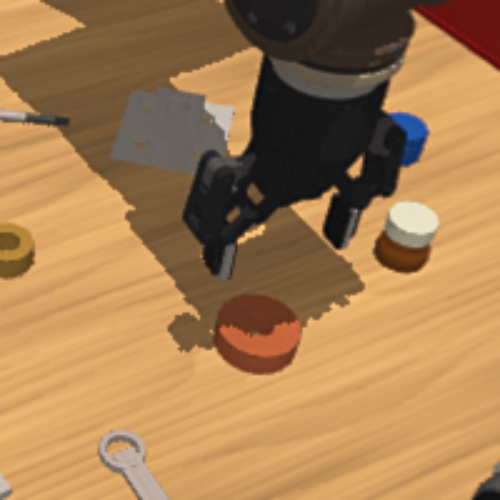

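The gripper is centred above the wheel. I'll go down and grip.

```bash
python3 -m crank '{"fingers":[1,1,1,0.4,0,0,0,0],"translation":[[0.8,0,40],[0.8,0,70],[0.8,0,74],[0.8,0,74],[0.8,0,74],[0.8,0,74],[0.8,0,74],[0.8,0,74]],"angular":[[0,0,0],[0,0,0],[0,0,0],[0,0,0],[0,0,0],[0,0,0],[0,0,0],[0,0,0]]}' 50
python3 -m crank '{"fingers":[0,0,0,0,0,0,0,0],"translation":[[0,0,0],[0,0,0],[0,0,-10],[0,0,-50],[0,0,-110],[0,0,-170],[0,0,-170],[0,0,-170]],"angular":[[0,0,0],[0,0,0],[0,0,0],[0,0,0],[0,0,0],[0,0,0],[0,0,0],[0,0,0]]}'
python3 - <<'E'
from h import *
go(415,-238.4,180,-95.9)
p,d=bot.grab_frame('scene');cv2.imwrite('pics/s8.png',cv2.resize(p[50:350,280:530],None,fx=2,fy=2))
E
```

```text
time: 9.88
ee_pos: [649.6, 142.3, 8.6]
tool_rot: [[0.995, -0.103, 0.003], [-0.103, -0.995, 0.0], [0.003, -0.001, -1.0]]
force: [-1.0, -0.0, 4.8]
finger_gap: 59.5
time: 10.88
ee_pos: [648.3, 142.2, 176.6]
tool_rot: [[0.995, -0.103, 0.0], [-0.103, -0.995, -0.0], [0.0, 0.0, -1.0]]
force: [-0.4, -0.3, -2.3]
finger_gap: 59.7
t 10.88 pos [648.3 142.2 176.6] F [-0.4 -0.3 -2.3] gap 59.7 shift [-192.9  402.5   -3.4] wz 0.0001487526165576014 tilt(deg) rotvec [ 0.   -0.01  0.  ]
```

View pics/s8.png

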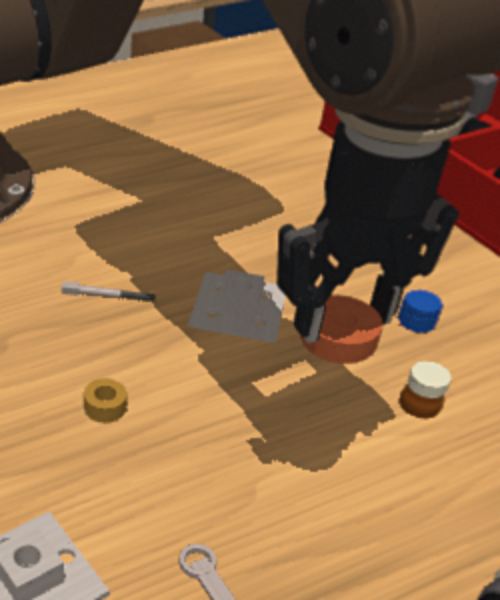

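The wheel is held and level. I'll carry it to the spindle at this height.

```bash
python3 -m crank '{"fingers":[0,0,0,0,0,0,0,0],"translation":[[-24,50,-3],[-48,100,-3],[-72,151,-3],[-96,202,-3],[-120,252,-3],[-144,302,-3],[-168,352,-3],[-193,402.5,-3]],"angular":[[0,0,0],[0,0,0],[0,0,0],[0,0,0],[0,0,0],[0,0,0],[0,0,0],[0,0,0]]}'
python3 -m crank '{"fingers":[0,0,0],"translation":[[0,0,0],[0,0,20],[0,0,30]],"angular":[[0,0,0],[0,0,0],[0,0,0]]}'
python3 -m crank '{"fingers":[0,0],"translation":[[0,0,0],[0,0,0]],"angular":[[0,0,0],[0,0,0]]}'
python3 - <<'E'
from h import *
go(415,-238.4,57,-95.9)
p,d=bot.grab_frame('scene');cv2.imwrite('pics/s9s.png',p)
s=bot.read_state()['ee_pos']
zt=s[2]-8.6+22
o=ortho('scene',p,(415,-238.4),60,zt,4)
cv2.circle(o,(240,240),124,(0,0,255),1);cv2.circle(o,(240,240),44,(0,0,255),1)
cv2.imwrite('pics/s9.png',np.hstack([o,cv2.resize(p[120:280,120:280],(480,480))])[:, :])
P,u,v=cloud('scene',d)
q=P[(abs(P[:,0]-415)<45)&(abs(P[:,1]+238)<45)&(abs(P[:,2]-zt)<5)]
print(len(q),cv2.minEnclosingCircle(q[:,:2].astype(np.float32)),q[:,2].mean(),zt)
E
```

```text
time: 11.92
ee_pos: [413.9, -239.3, 178.2]
tool_rot: [[0.995, -0.103, -0.002], [-0.103, -0.995, 0.001], [-0.002, -0.001, -1.0]]
force: [0.6, -0.7, -1.1]
finger_gap: 59.6
time: 12.3
ee_pos: [415.1, -237.4, 147.8]
tool_rot: [[0.995, -0.102, -0.002], [-0.102, -0.995, 0.002], [-0.002, -0.001, -1.0]]
force: [0.2, -0.5, -2.1]
finger_gap: 59.6
time: 12.55
ee_pos: [415.7, -238.0, 149.5]
tool_rot: [[0.995, -0.102, 0.0], [-0.102, -0.995, -0.0], [0.0, 0.0, -1.0]]
force: [-0.3, -0.1, -1.5]
finger_gap: 59.7
t 12.55 pos [ 415.7 -238.   149.5] F [-0.3 -0.1 -1.5] gap 59.7 shift [-0.7  0.4 92.5] wz 0.004250996316511646 tilt(deg) rotvec [ 0.01 -0.    0.  ]
677 ((421.94482421875, -237.46383666992188), 42.25444793701172) 162.1638821436068 163.02987652976074
```

View pics/s9.png

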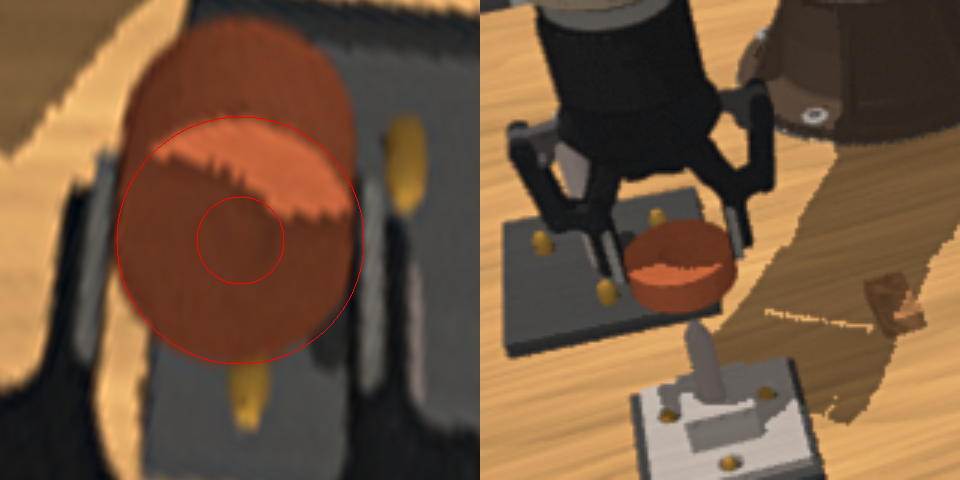

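The wheel sits centred on the spindle axis within about 1 mm. I'll lower it.

```bash
python3 -m crank '{"fingers":[0,0,0,0,0,0,0,0],"translation":[[-0.8,0.6,10],[-0.8,0.6,25],[-0.8,0.6,40],[-0.8,0.6,55],[-0.8,0.6,70],[-0.8,0.6,83],[-0.8,0.6,88],[-0.8,0.6,88]],"angular":[[0,0,0],[0,0,0],[0,0,0],[0,0,0],[0,0,0],[0,0,0],[0,0,0],[0,0,0]]}'
python3 -m crank '{"fingers":[0,0],"translation":[[0,0,3.5],[0,0,3.5]],"angular":[[0,0,0],[0,0,0]]}'
python3 -c "
from h import *
go(415,-238.4,57,-95.9)"
```

```text
time: 13.6
ee_pos: [414.5, -238.8, 61.1]
tool_rot: [[0.995, -0.103, -0.0], [-0.103, -0.995, 0.0], [-0.0, -0.0, -1.0]]
force: [-0.2, 0.1, -2.8]
finger_gap: 59.5
time: 13.85
ee_pos: [414.6, -238.9, 57.9]
tool_rot: [[0.995, -0.103, 0.0], [-0.103, -0.995, -0.0], [0.0, 0.0, -1.0]]
force: [-0.2, -0.4, -1.7]
finger_gap: 59.5
t 13.85 pos [ 414.6 -238.9   57.9] F [-0.2 -0.4 -1.7] gap 59.5 shift [ 0.4 -0.5  0.9] wz 0.0001561644078236668 tilt(deg) rotvec [ 0.01 -0.01  0.  ]
```

Lowering free of resistance. I'll go 1 mm more, then release and check.

```bash
python3 -m crank '{"fingers":[0,0,0.8,0.9,1,1,1,1],"translation":[[0,0,1],[0,0,1],[0,0,1],[0,0,1],[0,0,0],[0,0,-20],[0,0,-70],[0,0,-110]],"angular":[[0,0,0],[0,0,0],[0,0,0],[0,0,0],[0,0,0],[0,0,0],[0,0,0],[0,0,0]]}'
python3 - <<'E'
from h import *
go(490,11.5,170,-95.9)
p,d=bot.grab_frame('scene');cv2.imwrite('pics/s10.png',cv2.resize(p[150:320,110:290],None,fx=3,fy=3))
P,u,v=cloud('scene',d)
hsv=cv2.cvtColor(p,cv2.COLOR_BGR2HSV)[v,u]
k=(abs(P[:,0]-415)<40)&(abs(P[:,1]+238)<40)&(hsv[:,1]>110)&((hsv[:,0]<9)|(hsv[:,0]>172))
q=P[k];print(np.percentile(q[:,2],[1,10,50,90,99]).round(1))
w=q[q[:,2]>66];w=w[w[:,2]<74];print(len(w),cv2.minEnclosingCircle(w[:,:2].astype(np.float32)))
from scipy.optimize import least_squares
A=np.c_[w[:,:2]-w[:,:2].mean(0),np.ones(len(w))]
f=least_squares(lambda b:A@b-w[:,2],[0,0,20],loss='soft_l1').x
print('slope deg',np.degrees(f[:2]).round(2),'z',f[2].round(2))
E
```

```text
time: 14.85
ee_pos: [414.5, -238.8, 169.4]
tool_rot: [[0.995, -0.103, 0.0], [-0.103, -0.995, -0.0], [0.0, 0.0, -1.0]]
force: [-0.2, 0.3, 0.2]
finger_gap: 85.3
t 14.85 pos [ 414.5 -238.8  169.4] F [-0.2  0.3  0.2] gap 85.3 shift [  49.4 -256.7   -0.6] wz 2.2766313851718677e-05 tilt(deg) rotvec [ 0.01 -0.02  0.  ]
[48.3 51.2 64.1 70.  71.3]
65 ((414.42449951171875, -237.25588989257812), 30.055057525634766)
slope deg [-1.62  0.51] z 69.16
```

View pics/s10.png

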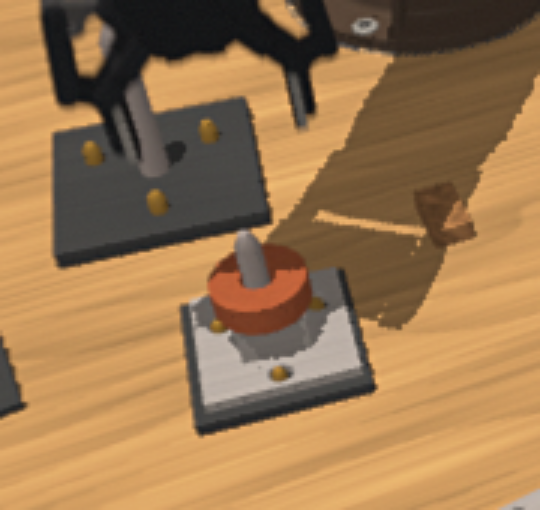

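The wheel is down: top at about z=70 and bottom at about 48, as it should be. Now the spacer.

```bash
python3 -m crank '{"fingers":[1,1,1,1,1,1,1,1],"translation":[[10,-51,0],[20,-103,0],[30,-154,10],[40,-205,30],[49.4,-256.7,60],[49.4,-256.7,90],[49.4,-256.7,90],[49.4,-256.7,90]],"angular":[[0,0,0],[0,0,0],[0,0,0],[0,0,0],[0,0,0],[0,0,0],[0,0,0],[0,0,0]]}'
python3 - <<'E'
from h import *
go(490,11.5,6,-95.9)
p,d=bot.grab_frame('scene');cv2.imwrite('pics/s11.png',cv2.resize(p[130:330,240:420],None,fx=2.5,fy=2.5))
E
```

```text
time: 15.9
ee_pos: [490.3, 11.0, 78.5]
tool_rot: [[0.995, -0.103, 0.001], [-0.103, -0.995, -0.0], [0.001, 0.0, -1.0]]
force: [-0.1, 0.6, 0.6]
finger_gap: 85.7
t 15.9 pos [490.3  11.   78.5] F [-0.1  0.6  0.6] gap 85.7 shift [-0.4 -0.5 72.5] wz -0.003991663337473028 tilt(deg) rotvec [ 0.01 -0.03  0.  ]
```

View pics/s11.png

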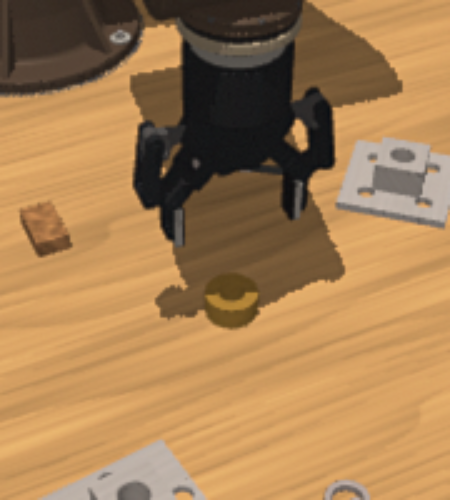

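The gripper is centred above the spacer (crop (232,300)). I'll grip and lift.

```bash
python3 -m crank '{"fingers":[1,1,1,0.4,0,0,0,0],"translation":[[-0.3,-0.3,40],[-0.3,-0.3,68],[-0.3,-0.3,72.5],[-0.3,-0.3,72.5],[-0.3,-0.3,72.5],[-0.3,-0.3,72.5],[-0.3,-0.3,72.5],[-0.3,-0.3,72.5]],"angular":[[0,0,0],[0,0,0],[0,0,0],[0,0,0],[0,0,0],[0,0,0],[0,0,0],[0,0,0]]}' 50
python3 -m crank '{"fingers":[0,0,0],"translation":[[0,0,0],[0,0,0],[0,0,0]],"angular":[[0,0,0],[0,0,0],[0,0,0]]}'
python3 -m crank '{"fingers":[0,0,0,0,0,0],"translation":[[0,0,-10],[0,0,-50],[0,0,-110],[0,0,-165],[0,0,-165],[0,0,-165]],"angular":[[0,0,0],[0,0,0],[0,0,0],[0,0,0],[0,0,0],[0,0,0]]}'
python3 - <<'E'
from h import *
go(414.7,-238.4,165,-95.9)
p,d=bot.grab_frame('scene');cv2.imwrite('pics/s12.png',cv2.resize(p[100:300,240:420],None,fx=2.5,fy=2.5))
E
```

```text
time: 16.95
ee_pos: [490.4, 11.8, 6.6]
tool_rot: [[0.995, -0.103, 0.002], [-0.103, -0.995, -0.0], [0.002, 0.0, -1.0]]
force: [-1.6, 1.4, 9.2]
finger_gap: 42.0
time: 17.32
ee_pos: [490.4, 11.8, 6.6]
tool_rot: [[0.995, -0.103, 0.002], [-0.103, -0.995, -0.0], [0.002, 0.0, -1.0]]
force: [-1.3, -0.1, 9.9]
finger_gap: 42.4
time: 18.08
ee_pos: [489.3, 11.8, 170.3]
tool_rot: [[0.995, -0.103, 0.0], [-0.103, -0.995, -0.0], [0.0, 0.0, -1.0]]
force: [0.0, -0.2, -2.6]
finger_gap: 42.1
t 18.07 pos [489.3  11.8 170.3] F [ 0.  -0.2 -2.6] gap 42.1 shift [-48.5 256.6   5.3] wz 0.0002882473451165879 tilt(deg) rotvec [ 0.01 -0.    0.  ]
```

View pics/s12.png

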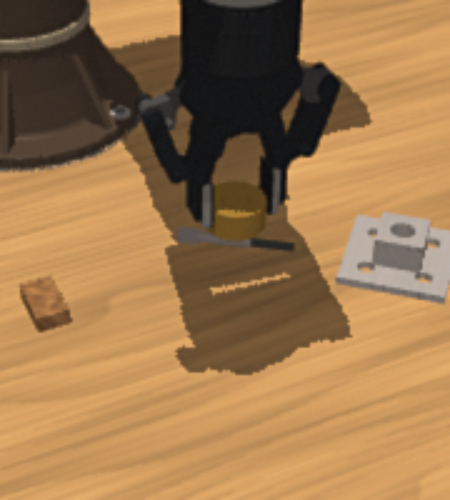

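The spacer is held level. I'll carry it over and check it against the spindle.

```bash
python3 -m crank '{"fingers":[0,0,0,0,0,0,0,0],"translation":[[-10,51,0],[-20,103,0],[-30,154,5],[-39,205,10],[-48.5,256.6,15],[-48.5,256.6,25],[-48.5,256.6,25],[-48.5,256.6,25]],"angular":[[0,0,0],[0,0,0],[0,0,0],[0,0,0],[0,0,0],[0,0,0],[0,0,0],[0,0,0]]}'
python3 - <<'E'
from h import *
go(414.7,-238.4,76.6,-95.9)
p,d=bot.grab_frame('scene')
s=bot.read_state()['ee_pos'];zt=s[2]-6.6+22
o=ortho('scene',p,(s[0],s[1]),50,zt,4.8)
cv2.circle(o,(240,240),int(22*4.8),(0,0,255),1)
cv2.imwrite('pics/s13.png',np.hstack([o,cv2.resize(p[130:290,120:280],(480,480))]))
E
```

```text
time: 19.12
ee_pos: [415.3, -237.4, 144.9]
tool_rot: [[0.995, -0.102, -0.001], [-0.102, -0.995, 0.001], [-0.001, -0.001, -1.0]]
force: [-0.3, 0.4, -0.4]
finger_gap: 42.3
t 19.12 pos [ 415.3 -237.4  144.9] F [-0.3  0.4 -0.4] gap 42.3 shift [-0.4  1.1 68.3] wz 0.0073806583203989366 tilt(deg) rotvec [-0.04  0.06  0.  ]
```

View pics/s13.png

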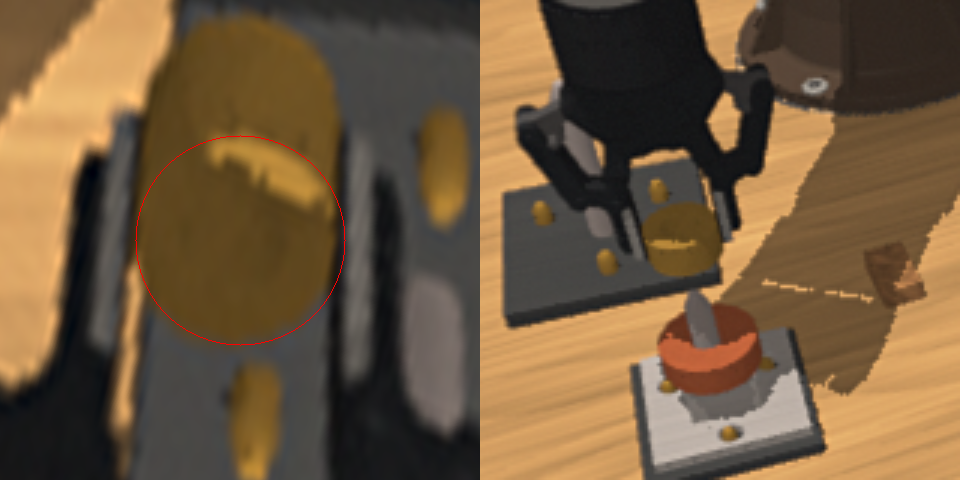

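```bash
python3 -m crank '{"fingers":[0,0,0,0,0,0,0,0],"translation":[[-0.8,1.2,0],[-0.8,1.2,12],[-0.8,1.2,24],[-0.8,1.2,36],[-0.8,1.2,48],[-0.8,1.2,58],[-0.8,1.2,64],[-0.8,1.2,64]],"angular":[[0,0,0],[0,0,0],[0,0,0],[0,0,0],[0,0,0],[0,0,0],[0,0,0],[0,0,0]]}'
python3 -c "
from h import *
go(414.7,-238.4,76.6,-95.9)"
```

```text
time: 20.18
ee_pos: [414.2, -239.6, 80.9]
tool_rot: [[0.995, -0.103, -0.001], [-0.103, -0.995, 0.0], [-0.001, -0.0, -1.0]]
force: [-0.4, 0.0, -1.3]
finger_gap: 42.4
t 20.18 pos [ 414.2 -239.6   80.9] F [-0.4  0.  -1.3] gap 42.4 shift [ 0.4 -1.2  4.3] wz -0.00027210291364525573 tilt(deg) rotvec [-0.02  0.03  0.  ]
```

```bash
python3 -m crank '{"fingers":[0,0,0,0],"translation":[[0.3,-0.9,2],[0.3,-0.9,4.3],[0.3,-0.9,4.3],[0.3,-0.9,4.3]],"angular":[[0,0,0],[0,0,0],[0,0,0],[0,0,0]]}'
python3 -m crank '{"fingers":[0.58,0.62,0.7,0.85,1,1,1,1],"translation":[[0,0,0],[0,0,0],[0,0,0],[0,0,0],[0,0,-10],[0,0,-40],[0,0,-80],[0,0,-90]],"angular":[[0,0,0],[0,0,0],[0,0,0],[0,0,0],[0,0,0],[0,0,0],[0,0,0],[0,0,0]]}'
python3 - <<'E'
from h import *
go(517.8,391,170,-95.9)
p,d=bot.grab_frame('scene');cv2.imwrite('pics/s14.png',cv2.resize(p[150:320,110:290],None,fx=3,fy=3))
P,u,v=cloud('scene',d)
q=P[(abs(P[:,0]-415)<22)&(abs(P[:,1]+238)<22)&(P[:,2]>85)&(P[:,2]<97)];print(len(q),np.percentile(q[:,2],[10,50,90]))
E
```

```text
time: 20.68
ee_pos: [414.7, -238.8, 77.1]
tool_rot: [[0.995, -0.103, 0.0], [-0.103, -0.995, -0.0], [0.0, 0.0, -1.0]]
force: [0.1, -0.5, -1.9]
finger_gap: 42.0
time: 21.68
ee_pos: [415.2, -239.1, 169.6]
tool_rot: [[0.995, -0.103, 0.003], [-0.103, -0.995, -0.003], [0.003, 0.002, -1.0]]
force: [-1.0, 0.2, 0.5]
finger_gap: 85.2
t 21.68 pos [ 415.2 -239.1  169.6] F [-1.   0.2  0.5] gap 85.2 shift [  37.3 -637.3   -1.7] wz 0.0003892090959368488 tilt(deg) rotvec [ 0.12 -0.19  0.  ]
282 [87.24554198 90.7388336  92.48581049]
```

View pics/s14.png

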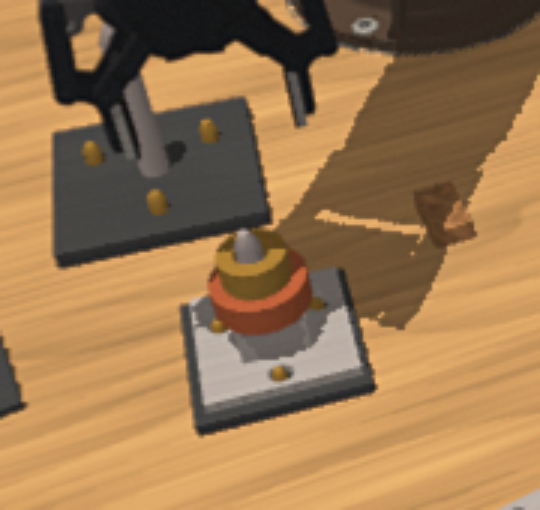

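The spacer is seated, its top at about z=92. Now the blue cap; first a check on the toolbox edge nearby.

```bash
python3 - <<'E'
from h import *
print(ray('top',[(113,205),(104,365),(212,168)],[60][0]).round(0))
d=np.load('pics/top0.npy');P,u,v=cloud('top',d)
q=P[(P[:,0]>440)&(P[:,0]<600)&(P[:,1]>330)&(P[:,1]<520)&(P[:,2]>12)]
print(np.histogram(q[:,1],bins=19,range=(330,520)))
t=cv2.imread('pics/top0.png')
E
```

```text
[[507. 551.  60.]
 [ 96. 535.  60.]
 [614. 295.  60.]]
(array([ 0,  0,  0,  3, 50, 62, 54, 35,  0,  0,  0,  0,  0,  0,  0,  0,  0,
        0,  0]), array([330., 340., 350., 360., 370., 380., 390., 400., 410., 420., 430.,
       440., 450., 460., 470., 480., 490., 500., 510., 520.]))
```

```bash
python3 -m crank '{"fingers":[1,1,1,1,1,1,1,1],"translation":[[3.5,-60,-10],[7,-120,-10],[10.5,-180,-10],[14,-240,-10],[17.5,-300,-10],[21,-360,-10],[24.5,-420,-10],[28,-480,-10]],"angular":[[0,0,0],[0,0,0],[0,0,0],[0,0,0],[0,0,0],[0,0,0],[0,0,0],[0,0,0]]}'
python3 -c "
from h import *
go(517.8,391,110,-95.9)"
```

```text
time: 22.72
ee_pos: [491.5, 237.9, 176.1]
tool_rot: [[0.995, -0.103, -0.001], [-0.103, -0.995, -0.001], [-0.001, 0.001, -1.0]]
force: [0.2, -0.3, 0.2]
finger_gap: 85.1
t 22.73 pos [491.5 237.9 176.1] F [ 0.2 -0.3  0.2] gap 85.1 shift [  10.5 -155.1   66. ] wz 0.0010742579223517624 tilt(deg) rotvec [ 0.04  0.06 -0.  ]
```

```bash
python3 -m crank '{"fingers":[1,1,1,1,1,1],"translation":[[3.5,-52,0],[7,-104,20],[10.5,-155,50],[10.5,-155,80],[10.5,-155,90],[10.5,-155,90]],"angular":[[0,0,0],[0,0,0],[0,0,0],[0,0,0],[0,0,0],[0,0,0]]}'
python3 - <<'E'
from h import *
go(517.8,391,9,-95.9)
p,d=bot.grab_frame('scene');cv2.imwrite('pics/s15.png',cv2.resize(p[80:280,400:600],None,fx=2.5,fy=2.5))
E
```

```text
time: 23.48
ee_pos: [518.0, 388.3, 86.4]
tool_rot: [[0.995, -0.103, -0.001], [-0.103, -0.995, -0.001], [-0.001, 0.001, -1.0]]
force: [0.2, 0.5, 0.6]
finger_gap: 85.4
t 23.48 pos [518.  388.3  86.4] F [0.2 0.5 0.6] gap 85.4 shift [-0.4 -2.7 77.4] wz -0.0031160265499167394 tilt(deg) rotvec [ 0.06  0.07 -0.  ]
```

View pics/s15.png

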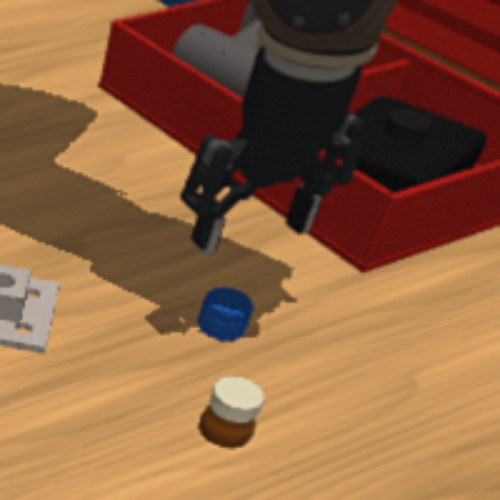

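The gripper is centred over the blue cap (crop (226,313)). I'll grip and lift.

```bash
python3 -m crank '{"fingers":[1,1,1,0.4,0,0,0,0],"translation":[[0,-1,35],[0,-1,70],[0,-1,77],[0,-1,77],[0,-1,77],[0,-1,77],[0,-1,77],[0,-1,77]],"angular":[[0,0,0],[0,0,0],[0,0,0],[0,0,0],[0,0,0],[0,0,0],[0,0,0],[0,0,0]]}' 50
python3 -m crank '{"fingers":[0,0,0],"translation":[[0,0,0],[0,0,0],[0,0,0]],"angular":[[0,0,0],[0,0,0],[0,0,0]]}'
python3 -m crank '{"fingers":[0,0,0,0,0,0],"translation":[[0,0,-10],[0,0,-50],[0,0,-110],[0,0,-165],[0,0,-165],[0,0,-165]],"angular":[[0,0,0],[0,0,0],[0,0,0],[0,0,0],[0,0,0],[0,0,0]]}'
python3 - <<'E'
from h import *
go(414.7,-238.6,175,-95.9)
p,d=bot.grab_frame('scene');cv2.imwrite('pics/s16.png',cv2.resize(p[20:260,400:600],None,fx=2.5,fy=2.5))
E
```

```text
time: 24.52
ee_pos: [519.0, 390.2, 11.6]
tool_rot: [[0.995, -0.103, 0.002], [-0.103, -0.995, 0.001], [0.002, -0.001, -1.0]]
force: [-0.5, -1.9, 7.2]
finger_gap: 38.9
time: 24.9
ee_pos: [518.9, 390.2, 11.6]
tool_rot: [[0.995, -0.103, 0.002], [-0.103, -0.995, 0.001], [0.002, -0.001, -1.0]]
force: [-0.8, -1.6, 7.0]
finger_gap: 38.7
time: 25.65
ee_pos: [517.9, 389.7, 175.0]
tool_rot: [[0.995, -0.103, -0.0], [-0.103, -0.995, -0.0], [-0.0, 0.0, -1.0]]
force: [-0.8, -0.3, -1.3]
finger_gap: 38.7
t 25.65 pos [517.9 389.7 175. ] F [-0.8 -0.3 -1.3] gap 38.7 shift [-3.810e+01  6.356e+02  1.000e-01] wz 0.0004384249298936993 tilt(deg) rotvec [ 0.01  0.01 -0.  ]
```

View pics/s16.png

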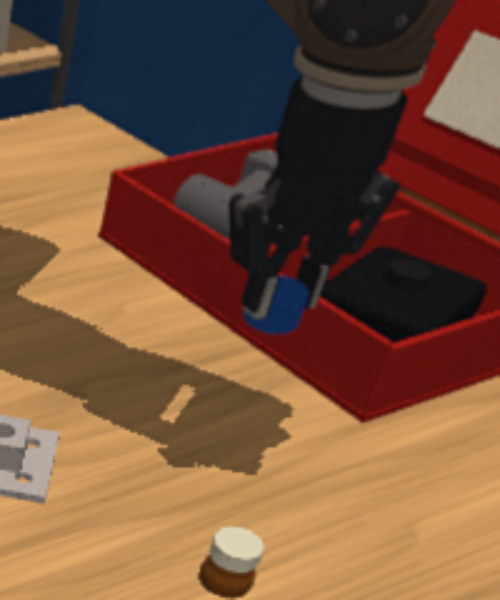

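The cap is held. I'll move it back to the spindle.

```bash
python3 -m crank '{"fingers":[0,0,0,0,0,0,0,0],"translation":[[-3.5,60,0],[-7,120,0],[-10.5,180,0],[-14,240,0],[-17.5,300,0],[-21,360,0],[-24.5,420,0],[-28,480,0]],"angular":[[0,0,0],[0,0,0],[0,0,0],[0,0,0],[0,0,0],[0,0,0],[0,0,0],[0,0,0]]}'
python3 -c "
from h import *
go(414.7,-238.6,165,-95.9)"
```

```text
time: 26.7
ee_pos: [440.1, -86.3, 174.0]
tool_rot: [[0.995, -0.103, -0.002], [-0.103, -0.995, 0.001], [-0.002, -0.0, -1.0]]
force: [1.2, -0.9, -2.1]
finger_gap: 38.8
t 26.7 pos [440.1 -86.3 174. ] F [ 1.2 -0.9 -2.1] gap 38.8 shift [ -9.6 154.1   9. ] wz 0.0008453817525918339 tilt(deg) rotvec [-0.02  0.12  0.  ]
```

```bash
python3 -m crank '{"fingers":[0,0,0,0,0,0],"translation":[[-3,52,0],[-6,104,0],[-9.6,154.5,0],[-9.6,154.5,20],[-9.6,154.5,20],[-9.6,154.5,20]],"angular":[[0,0,0],[0,0,0],[0,0,0],[0,0,0],[0,0,0],[0,0,0]]}'
python3 - <<'E'
from h import *
go(414.7,-238.6,104,-95.9)
p,d=bot.grab_frame('scene')
s=bot.read_state()['ee_pos'];zt=s[2]-11.6+32
o=ortho('scene',p,(s[0],s[1]),50,zt,4.8)
cv2.circle(o,(240,240),int(21.5*4.8),(0,0,255),1)
cv2.imwrite('pics/s17.png',np.hstack([o,cv2.resize(p[110:270,120:280],(480,480))]))
E
```

```text
time: 27.45
ee_pos: [415.7, -236.9, 154.9]
tool_rot: [[0.995, -0.102, -0.001], [-0.102, -0.995, 0.001], [-0.001, -0.001, -1.0]]
force: [0.5, 0.5, -2.6]
finger_gap: 38.2
t 27.45 pos [ 415.7 -236.9  154.9] F [ 0.5  0.5 -2.6] gap 38.2 shift [-0.8  1.9 50.9] wz 0.004174848887672056 tilt(deg) rotvec [-0.03  0.05  0.  ]
```

View pics/s17.png

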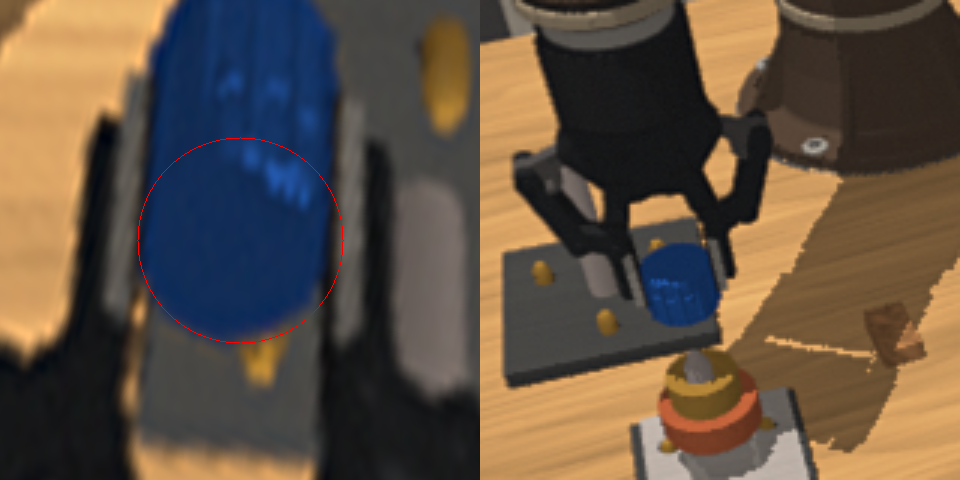

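The cap is level and close to centred. I'll lower it over the tip.

```bash
python3 -m crank '{"fingers":[0,0,0,0,0,0,0,0],"translation":[[-1.2,1.5,0],[-1.2,1.5,10],[-1.2,1.5,22],[-1.2,1.5,30],[-1.2,1.5,38],[-1.2,1.5,45],[-1.2,1.5,48],[-1.2,1.5,48]],"angular":[[0,0,0],[0,0,0],[0,0,0],[0,0,0],[0,0,0],[0,0,0],[0,0,0],[0,0,0]]}'
python3 - <<'E'
from h import *
go(414.7,-238.6,103.6,-95.9)
p,d=bot.grab_frame('scene')
cv2.imwrite('pics/s18.png',cv2.resize(p[130:290,120:280],(480,480)))
E
```

```text
time: 28.5
ee_pos: [414.3, -238.7, 106.9]
tool_rot: [[0.995, -0.103, -0.0], [-0.103, -0.995, 0.0], [-0.0, -0.0, -1.0]]
force: [0.0, -0.5, -1.0]
finger_gap: 38.7
t 28.5 pos [ 414.3 -238.7  106.9] F [ 0.  -0.5 -1. ] gap 38.7 shift [ 0.4 -0.2  3.3] wz -9.382039057186376e-05 tilt(deg) rotvec [-0.    0.01  0.  ]
```

View pics/s18.png

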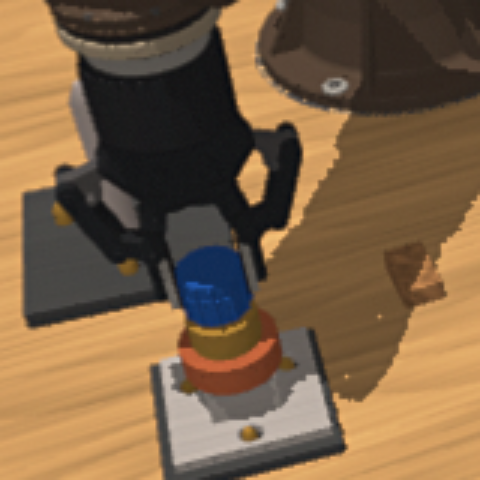

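The tip is inside the bore and nothing pushes back. I'll lower the last 3.5 mm, release gently and back off.

```bash
python3 -m crank '{"fingers":[0,0,0,0],"translation":[[0.2,0,2],[0.2,0,3.3],[0.2,0,3.8],[0.2,0,3.8]],"angular":[[0,0,0],[0,0,0],[0,0,0],[0,0,0]]}'
python3 -m crank '{"fingers":[0.55,0.6,0.7,0.85,1,1,1,1],"translation":[[0,0,0],[0,0,0],[0,0,0],[0,0,0],[0,0,-10],[0,0,-50],[0,0,-100],[0,0,-130]],"angular":[[0,0,0],[0,0,0],[0,0,0],[0,0,0],[0,0,0],[0,0,0],[0,0,0],[0,0,0]]}'
python3 -m crank '{"fingers":[1,1,1,1,1],"translation":[[0,-60,0],[0,-120,0],[0,-180,0],[0,-180,0],[0,-180,0]],"angular":[[0,0,0],[0,0,0],[0,0,0],[0,0,0],[0,0,0]]}'
python3 - <<'E'
from h import *
go(414.7,-238.6,103.6,-95.9)
p,d=bot.grab_frame('scene');t,dt=bot.grab_frame('top')
P,u,v=cloud('scene',d);np.save('pics/fs.npy',d);cv2.imwrite('pics/fs.png',p)
hsv=cv2.cvtColor(p,cv2.COLOR_BGR2HSV)[v,u]
near=(abs(P[:,0]-415)<60)&(abs(P[:,1]+238)<60)&(P[:,2]>30)
for nm,k in(('blue',(hsv[:,0]>95)&(hsv[:,0]<130)&(hsv[:,1]>120)),('red',((hsv[:,0]<9)|(hsv[:,0]>172))&(hsv[:,1]>120)),('brass',(hsv[:,0]>15)&(hsv[:,0]<30)&(hsv[:,1]>120))):
    q=P[near&k];print(nm,len(q),np.percentile(q[:,2],[3,50,90,97]).round(1),q.mean(0).round(1))
a=cv2.resize(p[170:310,150:255],(450,600));b=cv2.resize(t[200:290,370:445],(350,420))
c=np.zeros((600,800,3),np.uint8);c[:,:450]=a;c[:420,450:]=b
cv2.imwrite('pics/f1.png',c)
E
```

```text
time: 29.05
ee_pos: [414.5, -238.8, 103.2]
tool_rot: [[0.995, -0.103, 0.0], [-0.103, -0.995, -0.0], [0.0, 0.0, -1.0]]
force: [-0.8, 0.1, -0.1]
finger_gap: 38.3
time: 30.05
ee_pos: [414.7, -238.8, 236.1]
tool_rot: [[0.995, -0.103, 0.002], [-0.103, -0.995, -0.002], [0.002, 0.002, -1.0]]
force: [-0.3, -0.4, 0.5]
finger_gap: 85.3
time: 30.68
ee_pos: [433.1, -59.8, 233.7]
tool_rot: [[0.995, -0.102, 0.001], [-0.102, -0.995, -0.0], [0.001, 0.0, -1.0]]
force: [-0.9, -0.1, -0.3]
finger_gap: 85.4
t 30.68 pos [433.1 -59.8 233.7] F [-0.9 -0.1 -0.3] gap 85.4 shift [ -0.2 179.7 130.2] wz 0.005385676819484786 tilt(deg) rotvec [ 0.02 -0.04  0.  ]
blue 527 [ 95.1 120.4 123.5 124. ] [ 419.9 -237.9  114.9]
red 118 [48.9 61.5 69.2 69.9] [ 430.9 -237.8   60.6]
brass 228 [71.3 82.7 90.5 91.7] [ 429.3 -238.2   82.2]
```

View pics/f1.png

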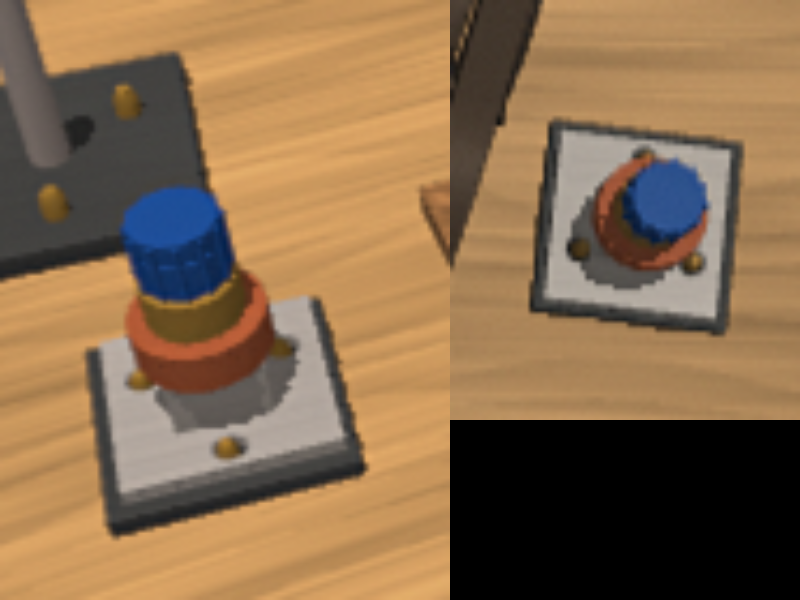

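The whole stack stands complete; the cap top reads z≈124, which is the exact sum. One level check, then I hand in.

```bash
python3 - <<'E'
from h import *
d=np.load('pics/fs.npy');P,u,v=cloud('scene',d)
from scipy.optimize import least_squares
for nm,lo,hi,r in(('cap',119,129,19),('base',16,24,47)):
    w=P[(np.hypot(P[:,0]-414.5,P[:,1]+238.3)<r)&(P[:,2]>lo)&(P[:,2]<hi)]
    A=np.c_[w[:,:2]-w[:,:2].mean(0),np.ones(len(w))]
    f=least_squares(lambda b:A@b-w[:,2],[0,0,w[:,2].mean()],loss='soft_l1').x
    print(nm,len(w),'slope deg',np.degrees(f[:2]).round(2),'z',f[2].round(2))
print(bot.finish_job())
E
```

```text
cap 244 slope deg [-1.49  0.91] z 122.62
base 733 slope deg [0.04 0.14] z 19.61
the job is handed in; nothing more can be done
None
```

The grinding head is built on the middle-sized stud plate and handed in after about 31 s of the 112 s allowed. From the bottom it is flange a (three holes at 120°), the grinding wheel, the brass spacer and the blue cap. Flanges b and c were never touched, and the gripper is open and clear of everything.

**Heights:** the last depth readings agree with each piece being fully down.

| Surface | Measured z (mm) | Expected z (mm) |
|---|---|---|
| Flange base top | 19.6 | 20 |
| Wheel top | about 70 | 70 |
| Spacer top | about 92 | 92 |
| Cap top | about 124 (upper readings); 122.6 from a plane fit | 124 |

**Level:** the flange base fits level to within 0.2°, with all three studs visible in their holes.

**Checks that disagreed:** the plane fit on the cap top gave a slope of about 1.5° and came out 1.4 mm low. I put this down to depth noise and rounding at the edges of a small face, because an earlier fit on the flange neck showed a similar slope while its base was flat. The pictures also show the cap level. During the build, the two cameras differed by about 2 mm on the plate's x position, but each part still went on without resistance.

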